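Set out the repair kit in its nests

TASK

Set out the repair kit for the next job: put the heatsink, the steel beaker, the dropper bottle and the small metal tin each into the white nest plate whose black pocket has its shape and size. All four must finally stand upright and flat on the floor of their own pockets, let go.

Things in the scene. Friction and masses are not known exactly. Their poses are not given: they have to be found in the camera images.
- heatsink: finned bare-aluminium block, 45 mm (its x) x 60 mm (its y) x 28 mm high, fins upward, about 0.14 kg; grasp across the 45 mm width (fingers closing along its x). Origin: centre of the underside; z up. Stands upright at the start.
- beaker: open steel beaker, round, 58 mm outside diameter, 63 mm high, about 0.12 kg; grasp round the outside. Origin: centre of the underside; z up. Stands upright at the start.
- bottle: small plastic dropper bottle with a pointed white top: round body 36 mm in diameter up to 61 mm height, neck and nozzle of at most 20 mm diameter above it up to 98 mm, about 0.07 kg. Origin: centre of the underside; z up. Stands upright at the start.
- tin: small closed round metal tin, 27 mm diameter, 18 mm high, about 0.04 kg; the smallest thing. Origin: centre of the underside; z up. Stands upright at the start.
- nest_heatsink: fixed white plastic plate, 80 x 80 mm, 8 mm high, flat on the bench, with a 4 mm deep black-floored pocket in its middle (floor 4 mm above the bench). Its pocket is rectangular, 55 mm along the plate's x and 70 mm along its y: for the heatsink, whose x and y lie along the plate's x and y (either way round). Origin: centre of the plate's underside; z up. The four plates differ only in the pocket.
- nest_beaker: fixed white plastic plate, 80 x 80 mm, 8 mm high, flat on the bench, with a 4 mm deep black-floored pocket in its middle (floor 4 mm above the bench). Its pocket is round, 70 mm in diameter (the largest round one): for the beaker. Origin: centre of the plate's underside; z up. The four plates differ only in the pocket.
- nest_bottle: fixed white plastic plate, 80 x 80 mm, 8 mm high, flat on the bench, with a 4 mm deep black-floored pocket in its middle (floor 4 mm above the bench). Its pocket is round, 50 mm in diameter (the middle one): for the dropper bottle. Origin: centre of the plate's underside; z up. The four plates differ only in the pocket.
- nest_tin: fixed white plastic plate, 80 x 80 mm, 8 mm high, flat on the bench, with a 4 mm deep black-floored pocket in its middle (floor 4 mm above the bench). Its pocket is round, 38 mm in diameter (the smallest): for the tin. Origin: centre of the plate's underside; z up. The four plates differ only in the pocket.
Things that resemble listed ones, but are neither listed nor needed, are in the scene too. There is more than one size of the beaker; the job needs the smaller.

How it is judged:
By the outcome, as a careful person would: the job done as asked, in the order asked, and still so for the second after the job is handed in, with the robot touching nothing.
It also fails if it takes over 106 s, if anything falls off the work surface, if the arm or the gripper's body presses on something with over 40 N, if the wrist force passes 120 N, or if a joint passes its speed limit or range.

ROBOT

A 6-joint arm with a two-finger parallel gripper is mounted at the origin on a cart in front of the work surface, level with it; the furniture and walls round the work are solid. World frame = base frame: x ahead of the robot, y to its left, z up, the work surface at z = 0. Lengths are in m, angles in degrees, forces in N, time in s.
With the tool pointing down it reaches from about 0.3 to 0.75 m from the base axis. Payload 8.5 kg.
Tool frame: the origin (TCP) lies at the very end of the fingers, on their centre line; the grasp point (between the pads) lies 19 mm behind it; z points along the fingers, y is the line along which they close (so a half turn about z gives the same grasp; the last joint's range is limited). The gripper opens to 85 mm and grips with 20 to 120 N. Pads are 22 mm wide; open, the fingers measure 114 mm over their backs; the gripper's body (76 mm by 85 mm) begins 54 mm behind the grasp point. The pads swing forward as they close: fully open they stand 13 mm farther back than shut.
Start: joints at [-88.768, 21.807, 74.336, -0, 83.858, -12.336], TCP at [0.129, -0.535, 0.231] pointing down, gripper open.
Joint ranges: [-178.18, 178.18], [-50.72, 133.34], [12.68, 142.11], [-81.47, 261.47], [9.98, 163.14], [-165.26, 165.26]. Speed limits (degrees/s): [136.94, 136.94, 180, 180, 180, 180].

INTERFACE

Orientations are given as a 3x3 rotation matrix whose columns are the frame's x, y, z axes.
In Python, from rig import env gives the robot as it stands.
- The arm moves only by the tool move_arm, never from a script. Its argument "plan" is a list of rows, each a list of 7 numbers: the turn, a rotation vector about the tool's x, y, z in degrees, then the shift along the tool's x, y, z in cm, then the gripper command: -1 is shut, 1 is fully open, values between are in proportion. In form: [[ax, ay, az, tx, ty, tz, jaw], ...]. A call has 1 to 5 rows; each row is the pose to reach, as a shift and turn from the pose commanded when the call began, along the tool's axes at that moment; what a row does not reach only later rows make up. A row lasts 1/10 s, in which the tool goes at most 50 mm and 8.59 degrees, less where a joint would pass 70% of its speed; a pose out of reach is approached as far as the arm can. A call with a gripper value outside its range is refused whole. The fingers move at their own pace and stop on an object; "squeeze" is the grip in N (left out, the last holds). Time passes only in rows, so rows that repeat a pose let the fingers close. It gives the time, the measured TCP pose, the force, the opening and the grip force at its end, in the units of the state.
- env.observe(): the state, without advancing time (a new reading comes with each control period).
- env.get_image(name): name is "side" or "top" or "wrist"; returns a dict with "color" (400x640x3 uint8, red, green, blue), "fov_y" (degrees; the focal length in pixels is half the picture's height over the tangent of half this angle, whatever the lens; pixels are square), "cx", "cy" (the principal point, pixels), "distortion" ([k1, k2, p1, p2, k3] as OpenCV has them; the pictures are not rectified), "R" (3x3) and "t" (3): a world point X has camera coordinates R X + t. Camera axes: x right, y down, z forward; pixel columns grow to the right and rows downward; lengths in m; the calibration is good to about 2 mm. A picture is of the moment at which its call begins. There is no depth.
- env.close_job(): hands the job in; it is judged then, once.
Trained networks look in a picture, given as the dict that the camera call returned (one of the last four; its "shot" number tells which), for a name from the list of things; names that differ only in an ending like _2 or _b are one class to them, and where a whole thing is asked for, a point or a joint stands for the part that bears it (a point fixed in the world has none). Each returns a list of dicts, best first, with "conf" (0 to 1); they miss things now and then, are a little off and sometimes report something else, mostly with a low value. They report only what shows in the picture. A call takes as long as a camera call. They do not tell look-alikes from the thing itself.
- env.outline_of(target, picture): "mask" (400x640 bool, what is visible of it) and "bbox" ([centre column, centre row, width, height] in pixels, round what is visible of it).
- env.tip_of(target, picture): "pixel" ([column, row] in pixels: a listed point, or the origin of a listed thing).
The state is a dict: "time_s": time; "q": joint angles; "qvel": joint speeds; "joint_efforts": joint torques, N m; "position": TCP position; "tool_rot": TCP orientation; "ft_force": force on the tool from outside, world axes, zero at the start; "wrist_torque": the same for the moment, N m; "grip_width": finger opening in m; "gripper_force": force on a finger pad.
Only numpy, scipy, OpenCV 4.12 (cv2) and the standard library are available. Lean on these libraries where they do the work, as an engineer would, in place of code of your own. Each camera call takes 0.05 s, during which the arm holds its last target. There are 200 camera calls.

## Working session

There is one attempt and no reset: what is moved stays moved. The work goes in short steps, Python scripts to look and compute and a tool call to move; the robot and the scene stay as the last step left them, time stands still between calls to the robot, and variables do not carry over. Pictures are saved under pics/ and viewed, at most 14 in all, crops included, and the job is handed in when it is done.

Besides the shell and the picture viewer there is one more tool, called by a JSON object that holds its "api" and its "payload". move_arm: Moves the arm, as the interface text tells. Its arguments: {"type":"object","properties":{"plan":{"type":"array"},"squeeze":{"type":"number"}},"required":["plan"]}

```bash
mkdir -p pics; ls; cat > h.py <<'E'
import numpy as np, cv2
from rig import env
def K(p):
    h,w=p["color"].shape[:2]; f=h/2/np.tan(np.radians(p["fov_y"])/2)
    return np.array([[f,0,p["cx"]],[0,f,p["cy"]],[0,0,1]])
def at(p,px,z):
    "pixel(s) -> world points at height z"
    n=cv2.undistortPoints(np.array(px,float).reshape(-1,1,2),K(p),np.array(p["distortion"],float)).reshape(-1,2)
    R=np.array(p["R"]);c=-R.T@np.array(p["t"])
    d=np.c_[n,np.ones(len(n))]@R
    return c+d*((z-c[2])/d[:,2])[:,None]
def save(p,name): cv2.imwrite("pics/"+name+".png",p["color"][:,:,::-1])
def rel(target,yaw=None):
    "shift in tool axes in cm"
    s=env.observe(); R=np.array(s["tool_rot"])
    return R.T@(np.array(target)-s["position"])*100
E
python3 - <<'E'
from h import *
np.set_printoptions(precision=3,suppress=True)
s=env.observe();print(s["time_s"],s["position"],s["tool_rot"],s["grip_width"])
for c in("top","side"):
    p=env.get_image(c);save(p,c+"0")
    R=np.array(p["R"]);print(c,-R.T@p["t"],R[2],p["fov_y"])
    for n in("heatsink","beaker","bottle","tin","nest_heatsink","nest_beaker","nest_bottle","nest_tin"):
        o=env.tip_of(n,p);b=env.outline_of(n,p)
        for d in o[:3]: print(n,"tip",round(d["conf"],2),np.round(d["pixel"],1),at(p,d["pixel"],0)[0])
        for d in b[:3]: print(n,"box",round(d["conf"],2),np.round(d["bbox"],1))
E
```

```text
pics
0.0 [ 0.129 -0.534  0.231] [[ 0.972  0.235 -0.   ]
 [ 0.235 -0.972  0.001]
 [ 0.    -0.001 -1.   ]] 0.08546347045091149
top [ 0.315 -0.063  1.168] [ 0.129 -0.005 -0.992] 46.03009889368235
heatsink tip 0.81 [264.9 212.5] [0.427 0.079 0.   ]
heatsink box 0.62 [266.5 211.9  27.7  23.4]
heatsink box 0.54 [407.3 231.1  26.2  27.1]
beaker tip 0.92 [447.2 248.7] [ 0.335 -0.372  0.   ]
beaker tip 0.82 [404.6 231.6] [ 0.378 -0.268  0.   ]
beaker box 0.84 [454.6 246.7  43.9  37.8]
beaker box 0.82 [407.3 231.6  24.   23.1]
bottle tip 0.55 [310.3 199.1] [ 0.46  -0.034  0.   ]
bottle box 0.75 [198.8 150.1  37.5  36.6]
bottle box 0.66 [314.4 198.   20.6  15.8]
tin tip 0.54 [362.9 201.6] [ 0.453 -0.165  0.   ]
tin tip 0.3 [353.5 151.7] [ 0.58  -0.144  0.   ]
nest_heatsink tip 0.83 [198.8 152.5] [0.58  0.248 0.   ]
nest_heatsink tip 0.64 [264.6 213.8] [0.424 0.08  0.   ]
nest_heatsink box 0.64 [198.4 151.1  41.   39.5]
nest_heatsink box 0.29 [312.5 199.7  18.8  18.3]
nest_beaker tip 0.62 [253.  157.8] [0.566 0.111 0.   ]
nest_beaker box 0.7 [249.8 161.7  36.8  36.8]
nest_bottle tip 0.87 [354.5 
[... 542 characters left out ...]
 32.6]
beaker box 0.64 [384.9 145.3  25.9  40.6]
bottle tip 0.96 [324.5 227.3] [ 0.452 -0.03  -0.   ]
bottle box 0.9 [323.1 210.4  12.2  35.5]
bottle box 0.68 [277.1 225.3  43.5  26.3]
tin tip 0.65 [331.3 193.2] [ 0.461 -0.178  0.   ]
tin box 0.66 [333.9 192.4   9.3   6.2]
nest_heatsink tip 0.77 [227.5 301.8] [0.589 0.244 0.   ]
nest_heatsink box 0.88 [228.4 302.2  59.7  40.2]
nest_beaker tip 0.79 [259.2 257.9] [ 0.567  0.107 -0.   ]
nest_beaker tip 0.68 [277.2 225.1] [ 0.56  -0.014  0.   ]
nest_beaker box 0.94 [260.8 258.8  43.5  27.8]
nest_bottle tip 0.6 [281.2 191.8] [ 0.587 -0.155  0.   ]
nest_bottle box 0.78 [278.4 193.4  28.1  17.4]
nest_tin tip 0.7 [278.7 223.7] [ 0.558 -0.02   0.   ]
```

```bash
python3 - <<'E'
import cv2,numpy as np
a=cv2.imread("pics/top0.png");b=cv2.imread("pics/side0.png")
cv2.imwrite("pics/c1.png",cv2.resize(a[110:290,150:490],(800,424),interpolation=3))
cv2.imwrite("pics/c2.png",cv2.resize(b[110:340,170:450],(730,600),interpolation=3))
E
```

```text
(no output)
```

View pics/c1.png

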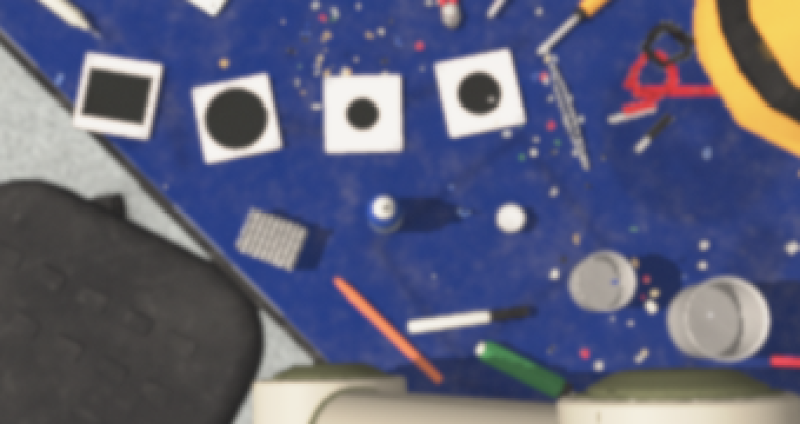

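View pics/c2.png

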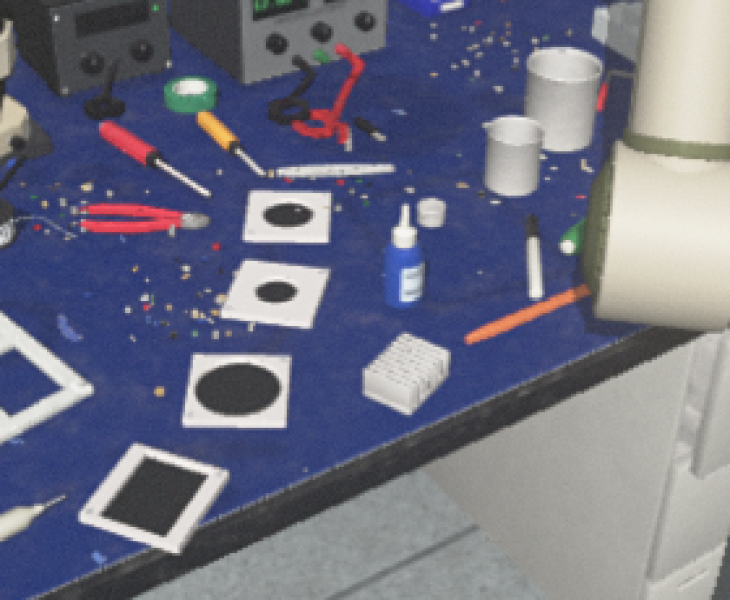

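The top view shows, in crop pixels, the heatsink, beaker, tin and bottle nests at (118,96), (236,118), (363,113) and (480,93). The heatsink is at (272,239), bottle (384,213), tin (510,218), small beaker (603,281), and the big look-alike beaker at (718,318). The networks agree with these positions. Next I'll refine with segmentation.

```bash
cat > m.py <<'E'
from h import *
np.set_printoptions(precision=4,suppress=True)
V={}
for c in("top","side"):
    p=env.get_image(c);img=p["color"].astype(int)
    sat=img.max(2)-img.min(2)
    seeds={"top":{"nest_heatsink":(198.5,151),"nest_beaker":(250,160),"nest_tin":(305,158),"nest_bottle":(354,150),"heatsink":(266,212),"tin":(367,202)},
     "side":{"nest_heatsink":(228,302),"nest_beaker":(261,259),"nest_tin":(277,225),"nest_bottle":(280,193),"heatsink":(326,254)}}[c]
    for n,(x,y) in seeds.items():
        r=img[:,:,0]
        if n[:4]=="nest":
            m=((r>120)&(sat<70)).astype(np.uint8)
        else: m=((r>100)&(sat<70)).astype(np.uint8)
        cs,_=cv2.findContours(m,cv2.RETR_EXTERNAL,cv2.CHAIN_APPROX_NONE)
        k=max(cs,key=lambda q:cv2.pointPolygonTest(q,(float(x),float(y)),True))
        z={"n":.008,"h":.028 if c=="top" else .02,"t":.018}[n[0]]
        w=at(p,k.reshape(-1,2),z)[:,:2]*1000
        (cx,cy),(a,b),t=cv2.minAreaRect(w.astype(np.float32))
        print(c,n,"c",round(cx,1),round(cy,1),"size",round(a,1),round(b,1),"ang of a",round(t,1),len(k))
        if n[:4]=="nest":
            dk=((r<90)&(sat<45)).astype(np.uint8)
            hull=np.zeros(r.shape,np.uint8);cv2.fillPoly(hull,[cv2.convexHull(k)],1)
            cs,_=cv2.findContours(dk&hull,cv2.RETR_EXTERNAL,cv2.CHAIN_APPROX_NONE)
            k=max(cs,key=cv2.contourArea);w=at(p,k.reshape(-1,2),.006)[:,:2]*1000
            (cx,cy),(a,b),t=cv2.minAreaRect(w.astype(np.float32))
            print("    pocket",round(cx,1),round(cy,1),"size",round(a,1),round(b,1),round(t,1))
E
python3 m.py
```

```text
top nest_heatsink c 545.7 447.3 size 934.2 582.2 ang of a 4.7 1099
    pocket 337.8 361.5 size 242.1 378.3 50.7
top nest_beaker c 559.3 116.9 size 86.4 85.1 ang of a 11.6 125
    pocket 559.3 117.6 size 60.4 58.8 63.0
top nest_tin c 567.6 -11.8 size 94.7 96.7 ang of a 2.0 137
    pocket 563.5 -17.3 size 27.7 25.6 89.8
top nest_bottle c 581.5 -143.7 size 94.6 85.8 ang of a 11.3 129
    pocket 584.8 -143.3 size 37.9 38.7 89.4
top heatsink c 427.5 76.5 size 64.4 48.4 ang of a 68.7 79
top tin c 449.9 -172.7 size 32.1 29.7 ang of a 89.7 36
side nest_heatsink c 584.1 245.3 size 88.4 85.5 ang of a 80.1 135
    pocket 585.4 243.1 size 63.7 50.4 80.4
side nest_beaker c 559.8 117.5 size 81.6 89.7 ang of a 12.2 129
    pocket 561.1 115.9 size 65.2 57.8 12.9
side nest_tin c 568.4 -10.2 size 90.3 102.9 ang of a 2.3 120
    pocket 565.7 -21.1 size 30.4 23.7 13.0
side nest_bottle c 586.9 -140.0 size 82.3 89.0 ang of a 13.2 98
    pocket 587.9 -146.7 size 40.8 33.0 13.1
side heatsink c 430.0 80.6 size 88.1 60.3 ang of a 67.5 85
```

```bash
cat >> h.py <<'E'
def plan(legs,start=None,step=.045,turn=8):
    "legs: (x,y,z,yaw of tool x deg,jaw); prints calls (last pose of each, rows)"
    s=env.observe();R=np.array(s["tool_rot"]);P=np.array(s["position"]);yaw=np.degrees(np.arctan2(R[1,0],R[0,0]))
    if start is not None: P=np.array(start[:3]);yaw=start[3]
    print("t",s["time_s"],"at",np.round(P,4),round(yaw,1))
    for x,y,z,w,j in legs:
        d=np.array([x,y,z])-P;dw=(w-yaw+180)%360-180
        n=max(1,int(np.ceil(max(np.linalg.norm(d)/step,abs(dw)/turn))));c=int(np.ceil(n/5))
        rows=int(np.ceil(n/c))
        for i in range(c):
            a=np.radians(yaw);D=d/c*100
            tx=D[0]*np.cos(a)+D[1]*np.sin(a);ty=D[0]*np.sin(a)-D[1]*np.cos(a);A=-dw/c
            A=round(A,1);tx,ty,tz=round(tx,1),round(ty,1),round(-D[2],1)
            P=P+np.array([tx*np.cos(a)+ty*np.sin(a),tx*np.sin(a)-ty*np.cos(a),-tz])/100;yaw-=A
            d=np.array([x,y,z])-P;d=d*c/(c-i-1) if i<c-1 else d;
            print([[0,0,round(A*k/rows,1),round(tx*k/rows,2),round(ty*k/rows,2),round(tz*k/rows,2),j] for k in range(1,rows+1)])
        print("  ->",np.round(P,4),round(yaw,1))
E
python3 - <<'E'
from h import *
p=env.get_image("wrist");R=np.array(p["R"]);s=env.observe()
T=np.array(s["tool_rot"]);print("cam in tool",T.T@(-R.T@p["t"]-s["position"]),"axis",T.T@R[2],p["fov_y"])
plan([(.40,.07,.16,68.7,1)])
E
```

```text
cam in tool [ 0.06610776  0.00066556 -0.14279847] axis [-2.58330164e-01  9.35707725e-04  9.66056236e-01] 67.0119664998833
t 1.85 at [ 0.129  -0.5346  0.2313] 13.6
[[0, 0, np.float64(-3.7), np.float64(2.7), np.float64(-3.5), np.float64(0.48), 1], [0, 0, np.float64(-7.4), np.float64(5.4), np.float64(-7.0), np.float64(0.96), 1], [0, 0, np.float64(-11.0), np.float64(8.1), np.float64(-10.5), np.float64(1.44), 1], [0, 0, np.float64(-14.7), np.float64(10.8), np.float64(-14.0), np.float64(1.92), 1], [0, 0, np.float64(-18.4), np.float64(13.5), np.float64(-17.5), np.float64(2.4), 1]]
[[0, 0, np.float64(-3.7), np.float64(3.66), np.float64(-2.46), np.float64(0.48), 1], [0, 0, np.float64(-7.4), np.float64(7.32), np.float64(-4.92), np.float64(0.96), 1], [0, 0, np.float64(-11.0), np.float64(10.98), np.float64(-7.38), np.float64(1.44), 1], [0, 0, np.float64(-14.7), np.float64(14.64), np.float64(-9.84), np.float64(1.92), 1], [0, 0, np.float64(-18.4), np.float64(18.3), np.float64(-12.3), np.float64(2.4), 1]]
[[0, 0, np.float64(-3.7), np.float64(4.26), np.float64(-1.18), np.float64(0.46), 1], [0, 0, np.float64(-7.4), np.float64(8.52), np.float64(-2.36), np.float64(0.92), 1], [0, 0, np.float64(-11.0), np.float64(12.78), np.float64(-3.54), np.float64(1.38), 1], [0, 0, np.float64(-14.7), np.float64(17.04), np.float64(-4.72), np.float64(1.84), 1], [0, 0, np.float64(-18.4), np.float64(21.3), np.float64(-5.9), np.float64(2.3), 1]]
  -> [0.3998 0.0701 0.1603] 68.8
```

```bash
sed -i 's/print(\[\[0,0,round.*/print(rows,"x",float(A),float(tx),float(ty),float(tz),j)/' h.py
```

{"api": "move_arm", "payload": {"plan": [[0,0,-3.7,2.7,-3.5,0.5,1],[0,0,-7.4,5.4,-7,1,1],[0,0,-11,8.1,-10.5,1.4,1],[0,0,-14.7,10.8,-14,1.9,1],[0,0,-18.4,13.5,-17.5,2.4,1]]}}

```text
time_s: 2.35
position: [0.2196, -0.3312, 0.2072]
tool_rot: [[0.847, 0.531, 0.0], [0.531, -0.847, -0.0], [-0.0, 0.0, -1.0]]
ft_force: [0.9, -0.7, 0.2]
grip_width: 0.0855
gripper_force: 0.0
```

{"api": "move_arm", "payload": {"plan": [[0,0,-3.7,3.7,-2.5,0.5,1],[0,0,-7.4,7.3,-4.9,1,1],[0,0,-11,11,-7.4,1.4,1],[0,0,-14.7,14.6,-9.8,1.9,1],[0,0,-18.4,18.3,-12.3,2.4,1]]}}

```text
time_s: 2.85
position: [0.3097, -0.1302, 0.1835]
tool_rot: [[0.636, 0.771, 0.001], [0.771, -0.636, -0.001], [-0.0, 0.001, -1.0]]
ft_force: [1.6, -0.8, -0.5]
grip_width: 0.0854
gripper_force: 0.0
```

{"api": "move_arm", "payload": {"plan": [[0,0,-3.7,4.3,-1.2,0.5,1],[0,0,-7.4,8.5,-2.4,0.9,1],[0,0,-11,12.8,-3.5,1.4,1],[0,0,-14.7,17,-4.7,1.8,1],[0,0,-18.4,21.3,-5.9,2.3,1]]}}

```text
time_s: 3.35
position: [0.4003, 0.072, 0.1604]
tool_rot: [[0.359, 0.933, 0.001], [0.933, -0.359, -0.0], [0.0, 0.001, -1.0]]
ft_force: [0.9, -1.4, 0.4]
grip_width: 0.0853
gripper_force: 0.0
```

```bash
python3 - <<'E'
from h import *
p=env.get_image("wrist");save(p,"w1")
s=env.observe();print(s["time_s"],s["position"],s["tool_rot"])
for d in env.outline_of("heatsink",p)[:2]:
    m=d["mask"];k=max(cv2.findContours(m.astype(np.uint8),0,1)[0],key=cv2.contourArea)
    print(d["conf"],d["bbox"],cv2.minAreaRect((at(p,k.reshape(-1,2),.028)[:,:2]*1000).astype(np.float32)))
E
```

```text
3.4 [0.40161326 0.0766208  0.15984252] [[ 3.52761194e-01  9.35712275e-01  1.44150239e-03]
 [ 9.35710220e-01 -3.52763589e-01  2.05758356e-03]
 [ 2.43381575e-03  6.22992885e-04 -9.99996844e-01]]
0.82 [354.1, 174.2, 51.1, 62.9] ((429.7763671875, 75.9325942993164), (61.40755844116211, 45.99592971801758), 67.89510345458984)
```

View pics/w1.png

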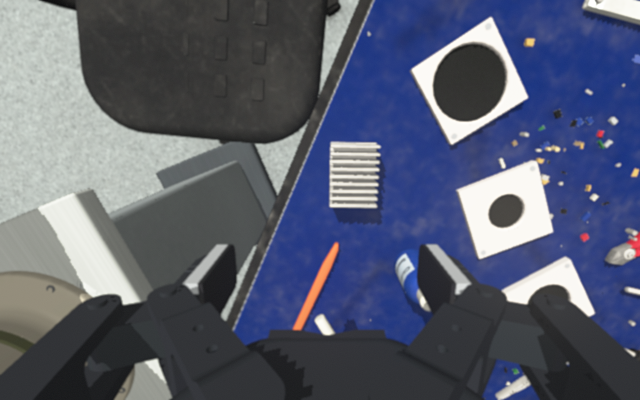

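The wrist picture shows the heatsink at (354,174), upright, with its 45 mm width along the closing line. The measured size is 61x46 mm at (430,76), in line with the top view. Now the pick.

```bash
python3 - <<'E'
from h import *
plan([(.430,.076,.06,67.9,1),(.430,.076,.006,67.9,1)],step=.03)
E
```

```text
t 3.45 at [0.4006 0.074  0.1599] 69.2
4 x 1.3 1.2 2.7 10.0 1
  -> [0.4301 0.0756 0.0599] 67.9
2 x 0.0 0.0 -0.0 5.4 1
  -> [0.4301 0.0756 0.0059] 67.9
```

{"api": "move_arm", "payload": {"plan": [[0,0,1,0.3,0.7,2.5,1],[0,0,1,0.6,1.4,5,1],[0,0,1,0.9,2.1,7.5,1],[0,0,1,1.2,2.7,10,1],[0,0,1,1.2,2.7,10,1]]}}

```text
time_s: 3.95
position: [0.4285, 0.071, 0.0584]
tool_rot: [[0.379, 0.925, -0.004], [0.925, -0.379, 0.0], [-0.001, -0.004, -1.0]]
ft_force: [-0.1, -0.8, 0.8]
grip_width: 0.0852
gripper_force: 0.0
```

```bash
python3 - <<'E'
from h import *
plan([(.430,.076,.006,67.9,1)],step=.03)
E
```

```text
t 3.95 at [0.4285 0.071  0.0584] 67.7
2 x -0.2 0.5 -0.1 5.2 1
  -> [0.4295 0.076  0.0064] 67.9
```

{"api": "move_arm", "payload": {"plan": [[0,0,0,0.5,0,1.5,1],[0,0,0,0.5,0,3,1],[0,0,0,0.5,0,4.5,1],[0,0,0,0.5,0,5.2,1],[0,0,0,0.5,0,5.2,1]]}}

```text
time_s: 4.45
position: [0.431, 0.0759, 0.0086]
tool_rot: [[0.379, 0.926, -0.0], [0.926, -0.379, 0.0], [-0.0, -0.0, -1.0]]
ft_force: [0.1, 1.2, 0.0]
grip_width: 0.0854
gripper_force: 0.0
```

{"api": "move_arm", "payload": {"plan": [[0,0,0,0,0,0,-1],[0,0,0,0,0,0,-1],[0,0,0,0,0,0,-1],[0,0,0,0,0,0,-1],[0,0,0,0,0,0,-1]], "squeeze": 40}}

```text
time_s: 4.95
position: [0.4313, 0.0761, 0.0091]
tool_rot: [[0.378, 0.926, 0.001], [0.926, -0.378, -0.0], [0.0, 0.001, -1.0]]
ft_force: [-2.4, -0.3, 7.9]
grip_width: 0.044
gripper_force: 40.8
```

{"api": "move_arm", "payload": {"plan": [[0,0,0,0,0,0,-1],[0,0,0,0,0,0,-1],[0,0,0,0,0,0,-1],[0,0,0,0,0,0,-1],[0,0,0,0,0,0,-1]]}}

```text
time_s: 5.45
position: [0.4313, 0.0761, 0.0091]
tool_rot: [[0.378, 0.926, 0.001], [0.926, -0.378, -0.0], [0.0, 0.001, -1.0]]
ft_force: [-2.1, -0.7, 6.8]
grip_width: 0.0441
gripper_force: 40.8
```

```bash
python3 - <<'E'
from h import *
s=env.observe();P=s["position"]
plan([(P[0],P[1],.08,67.9,-1),(.585,.244,.08,80.4,-1)],step=.03)
E
```

```text
t 5.45 at [0.4313 0.0761 0.0091] 67.8
3 x -0.1 0.0 0.0 -7.1 -1
  -> [0.4313 0.0761 0.0801] 67.9
4 x -6.3 10.7 4.0 0.0 -1
4 x -6.3 10.2 5.1 0.0 -1
  -> [0.5856 0.2444 0.0801] 80.5
```

{"api": "move_arm", "payload": {"plan": [[0,0,0,0,0,-2.4,-1],[0,0,0,0,0,-4.8,-1],[0,0,0,0,0,-7.1,-1],[0,0,0,0,0,-7.1,-1]]}}

```text
time_s: 5.85
position: [0.4324, 0.0761, 0.0816]
tool_rot: [[0.378, 0.926, 0.005], [0.926, -0.378, -0.0], [0.002, 0.005, -1.0]]
ft_force: [0.3, -0.3, -1.7]
grip_width: 0.0444
gripper_force: 42.2
```

{"api": "move_arm", "payload": {"plan": [[0,0,-1.6,2.7,1,0,-1],[0,0,-3.2,5.4,2,0,-1],[0,0,-4.8,8,3,0,-1],[0,0,-6.3,10.7,4,0,-1]]}}

```text
time_s: 6.25
position: [0.5089, 0.1608, 0.0782]
tool_rot: [[0.274, 0.962, -0.002], [0.962, -0.274, -0.0], [-0.001, -0.001, -1.0]]
ft_force: [-0.1, -0.5, -1.8]
grip_width: 0.0441
gripper_force: 42.2
```

{"api": "move_arm", "payload": {"plan": [[0,0,-1.6,2.6,1.3,0,-1],[0,0,-3.2,5.1,2.6,0,-1],[0,0,-4.8,7.7,3.9,0,-1],[0,0,-6.3,10.2,5.1,0,-1],[0,0,-6.3,10.2,5.1,0,-1]]}}

```text
time_s: 6.75
position: [0.5867, 0.246, 0.0776]
tool_rot: [[0.165, 0.986, -0.0], [0.986, -0.165, 0.0], [0.0, -0.0, -1.0]]
ft_force: [-0.5, -1.1, -1.3]
grip_width: 0.044
gripper_force: 42.1
```

{"api": "move_arm", "payload": {"plan": [[0,0,0,0,0,0,-1],[0,0,0,0,0,0,-1]]}}

```text
time_s: 6.95
position: [0.5849, 0.2435, 0.0785]
tool_rot: [[0.168, 0.986, -0.002], [0.986, -0.168, -0.001], [-0.001, -0.002, -1.0]]
ft_force: [-0.2, 0.0, -1.2]
grip_width: 0.0441
gripper_force: 42.1
```

```bash
python3 - <<'E'
from h import *
p=env.get_image("wrist");save(p,"w2")
plan([(.585,.244,.03,80.4,-1),(.585,.244,.014,80.4,-1)],step=.03)
E
```

```text
t 7.0 at [0.5851 0.2434 0.0789] 80.3
2 x -0.1 0.1 -0.0 4.9 -1
  -> [0.5852 0.2444 0.0299] 80.4
1 x 0.0 -0.0 -0.0 1.6 -1
  -> [0.5852 0.2444 0.0139] 80.4
```

View pics/w2.png

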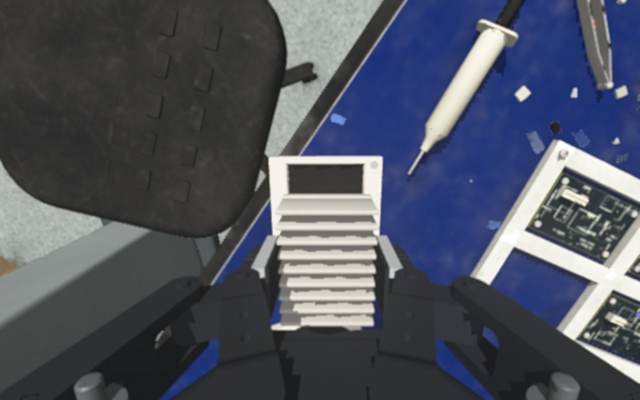

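The picture shows the heatsink held level between the pads and the plate aligned beneath it, centred on column 326. Lowering it.

{"api": "move_arm", "payload": {"plan": [[0,0,0,0.1,0,2,-1],[0,0,0,0.1,0,4,-1],[0,0,0,0.1,0,5.4,-1],[0,0,0,0.1,0,5.9,-1],[0,0,0,0.1,0,6.2,-1]]}}

```text
time_s: 7.5
position: [0.5859, 0.2448, 0.0172]
tool_rot: [[0.168, 0.986, -0.0], [0.986, -0.168, -0.0], [-0.0, -0.0, -1.0]]
ft_force: [0.5, -0.0, -2.1]
grip_width: 0.0444
gripper_force: 42.1
```

{"api": "move_arm", "payload": {"plan": [[0,0,0,0,0,0,-1],[0,0,0,0,0,0.2,-1],[0,0,0,0,0,0.2,-1]]}}

```text
time_s: 7.8
position: [0.586, 0.2451, 0.0157]
tool_rot: [[0.167, 0.986, 0.001], [0.986, -0.167, 0.0], [0.0, 0.001, -1.0]]
ft_force: [0.1, -0.1, -1.7]
grip_width: 0.0441
gripper_force: 42.1
```

{"api": "move_arm", "payload": {"plan": [[0,0,0,0,0,0.2,-1],[0,0,0,0,0,0.2,-1],[0,0,0,0,0,0.2,-1]]}}

```text
time_s: 8.1
position: [0.5859, 0.2451, 0.0134]
tool_rot: [[0.167, 0.986, 0.0], [0.986, -0.167, 0.0], [0.0, 0.0, -1.0]]
ft_force: [0.1, 0.1, -1.3]
grip_width: 0.0443
gripper_force: 42.1
```

{"api": "move_arm", "payload": {"plan": [[0,0,0,0,0,0,0.4],[0,0,0,0,0,0,0.4],[0,0,0,0,0,0,0.4],[0,0,0,0,0,-2,0.4],[0,0,0,0,0,-5,1]]}}

```text
time_s: 8.6
position: [0.585, 0.2448, 0.0624]
tool_rot: [[0.167, 0.986, -0.004], [0.986, -0.167, -0.001], [-0.001, -0.004, -1.0]]
ft_force: [0.0, 0.9, 0.4]
grip_width: 0.0729
gripper_force: 0.0
```

{"api": "move_arm", "payload": {"plan": [[0,0,0,0,0,-4,1],[0,0,0,0,0,-7,1],[0,0,0,0,0,-7,1]]}}

```text
time_s: 8.9
position: [0.5877, 0.2455, 0.1382]
tool_rot: [[0.167, 0.986, 0.009], [0.986, -0.167, 0.002], [0.003, 0.008, -1.0]]
ft_force: [-0.9, -0.3, 0.6]
grip_width: 0.0857
gripper_force: 0.0
```

```bash
python3 - <<'E'
from h import *
p=env.get_image("wrist");save(p,"w3")
cv2.imwrite("pics/w3.png",p["color"][100:330,180:480,::-1])
a=-90+33
plan([(.36,-.22,.17,-57,1)])
plan([(.36,-.22,.17,30,1)])
E
```

```text
t 8.95 at [0.5866 0.2453 0.1354] 80.4
5 x 34.3 -12.4 -3.6 -0.9 1
5 x 34.3 -12.3 4.0 -0.9 1
5 x 34.3 -7.9 10.2 -0.8 1
5 x 34.3 -0.8 13.0 -0.9 1
  -> [ 0.3601 -0.2203  0.1704] -56.8
t 8.95 at [0.5866 0.2453 0.1354] 80.4
4 x 16.8 -16.6 -4.9 -1.2 1
4 x 16.8 -17.2 0.2 -1.1 1
4 x 16.8 -16.5 5.1 -1.2 1
  -> [ 0.3599 -0.2202  0.1704] 30.0
```

View pics/w3.png

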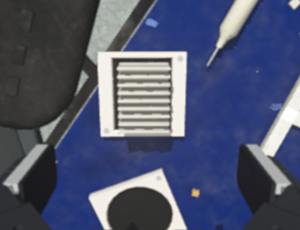

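The heatsink sits in its pocket in the crop at (145,97). Next is the small beaker, with a yaw of about 70° to keep clear of the big one.

```bash
python3 - <<'E'
from h import *
plan([(.38,-.26,.19,70,1)])
E
```

```text
t 8.95 at [0.5866 0.2453 0.1354] 80.4
5 x 3.5 -17.8 -4.0 -1.8 1
5 x 3.5 -17.9 -2.9 -1.8 1
5 x 3.5 -18.1 -1.7 -1.9 1
  -> [ 0.3804 -0.2598  0.1904] 69.9
```

{"api": "move_arm", "payload": {"plan": [[0,0,0.7,-3.6,-0.8,-1,1],[0,0,1.4,-7.1,-1.6,-1.8,1],[0,0,2.1,-10.7,-2.4,-1.8,1],[0,0,2.8,-14.2,-3.2,-1.8,1],[0,0,3.5,-17.8,-4,-1.8,1]]}}

```text
time_s: 9.45
position: [0.5153, 0.0752, 0.1501]
tool_rot: [[0.227, 0.974, -0.002], [0.974, -0.227, 0.0], [-0.0, -0.002, -1.0]]
ft_force: [0.9, -0.7, 0.4]
grip_width: 0.0853
gripper_force: 0.0
```

{"api": "move_arm", "payload": {"plan": [[0,0,0.7,-3.6,-0.6,-0.4,1],[0,0,1.4,-7.2,-1.2,-0.8,1],[0,0,2.1,-10.8,-1.8,-1.2,1],[0,0,2.8,-14.3,-2.4,-1.5,1],[0,0,3.5,-17.9,-2.9,-1.8,1]]}}

```text
time_s: 9.95
position: [0.4465, -0.0923, 0.1684]
tool_rot: [[0.287, 0.958, -0.002], [0.958, -0.287, 0.001], [0.0, -0.002, -1.0]]
ft_force: [0.2, -0.6, -0.5]
grip_width: 0.0856
gripper_force: 0.0
```

{"api": "move_arm", "payload": {"plan": [[0,0,0.7,-3.6,-0.3,-0.4,1],[0,0,1.4,-7.2,-0.7,-0.8,1],[0,0,2.1,-10.8,-1,-1.2,1],[0,0,2.8,-15,-1.4,-1.5,1],[0,0,3.5,-18.1,-1.7,-1.9,1]]}}

```text
time_s: 10.45
position: [0.3783, -0.2615, 0.1873]
tool_rot: [[0.346, 0.938, -0.002], [0.938, -0.346, 0.002], [0.001, -0.002, -1.0]]
ft_force: [0.3, -0.0, -0.1]
grip_width: 0.0855
gripper_force: 0.0
```

{"api": "move_arm", "payload": {"plan": [[0,0,0,0,0,0,1],[0,0,0,0,0,0,1],[0,0,0,0,0,0,1]]}}

```text
time_s: 10.75
position: [0.3796, -0.2589, 0.1876]
tool_rot: [[0.343, 0.939, -0.001], [0.939, -0.343, 0.001], [0.001, -0.001, -1.0]]
ft_force: [0.2, -0.0, -0.3]
grip_width: 0.0851
gripper_force: 0.0
```

```bash
python3 - <<'E'
from h import *
p=env.get_image("wrist");save(p,"w4")
s=env.observe();print(s["position"])
for d in env.outline_of("beaker",p)[:3]:
    k=max(cv2.findContours(d["mask"].astype(np.uint8),0,1)[0],key=cv2.contourArea).reshape(-1,2)
    print(d["conf"],d["bbox"],cv2.minEnclosingCircle((at(p,k,.063)[:,:2]*1000).astype(np.float32)))
for d in env.tip_of("beaker",p)[:3]: print(d["conf"],d["pixel"],at(p,d["pixel"],0))
E
```

```text
[ 0.3798002  -0.25889855  0.18780991]
0.67 [331.5, 293.3, 84.0, 84.6] ((347.1264953613281, -367.2125244140625), 54.670867919921875)
0.58 [330.7, 193.2, 67.0, 69.5] ((382.8861389160156, -262.001708984375), 31.8880615234375)
0.59 [331.9, 185.0] [[ 0.38389978 -0.26752215  0.        ]]
0.57 [331.8, 278.9] [[ 0.344042   -0.37750665  0.        ]]
```

View pics/w4.png

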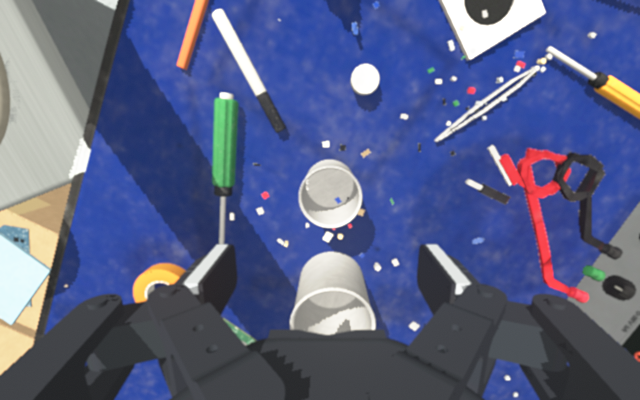

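The picture shows the small beaker with its rim centre near (331,196), and the big one behind it at (331,300). The closing line is clear on both sides.

```bash
python3 - <<'E'
from h import *
p=env.get_image("wrist");print(at(p,[(331,196),(300,196),(362,196)],.063))
plan([(.383,-.266,.1,70,1),(.383,-.266,.02,70,1)],step=.03)
E
```

```text
[[ 0.38364352 -0.26406744  0.063     ]
 [ 0.356994   -0.25432235  0.063     ]
 [ 0.41029657 -0.27381274  0.063     ]]
t 10.95 at [ 0.3799 -0.2592  0.1882] 69.9
3 x -0.1 -0.5 0.5 8.8 1
  -> [ 0.3829 -0.2656  0.1002] 70.0
3 x 0.0 -0.0 0.0 8.0 1
  -> [ 0.3829 -0.2656  0.0202] 70.0
```

{"api": "move_arm", "payload": {"plan": [[0,0,0,-0.2,0.2,3,1],[0,0,0,-0.5,0.5,6,1],[0,0,0,-0.5,0.5,9,1],[0,0,0,-0.5,0.5,9,1]]}}

```text
time_s: 11.35
position: [0.3816, -0.2647, 0.0957]
tool_rot: [[0.344, 0.939, -0.004], [0.939, -0.344, 0.005], [0.003, -0.006, -1.0]]
ft_force: [0.1, 0.0, 0.0]
grip_width: 0.0854
gripper_force: 0.0
```

{"api": "move_arm", "payload": {"plan": [[0,0,0,0,0,2.7,1],[0,0,0,0,0,5.4,1],[0,0,0,0,0,7.8,1],[0,0,0,0,0,7.8,1]]}}

```text
time_s: 11.75
position: [0.3824, -0.2657, 0.0195]
tool_rot: [[0.344, 0.939, -0.002], [0.939, -0.344, 0.003], [0.002, -0.003, -1.0]]
ft_force: [0.4, 1.1, 0.7]
grip_width: 0.0856
gripper_force: 0.0
```

{"api": "move_arm", "payload": {"plan": [[0,0,0,0,0,0,-1],[0,0,0,0,0,0,-1],[0,0,0,0,0,0,-1],[0,0,0,0,0,0,-1],[0,0,0,0,0,0,-1]], "squeeze": 35}}

```text
time_s: 12.25
position: [0.3831, -0.2669, 0.0221]
tool_rot: [[0.344, 0.939, 0.002], [0.939, -0.344, -0.002], [-0.001, 0.003, -1.0]]
ft_force: [-1.1, 0.3, 6.7]
grip_width: 0.0571
gripper_force: 35.8
```

{"api": "move_arm", "payload": {"plan": [[0,0,0,0,0,0,-1],[0,0,0,0,0,0,-1],[0,0,0,0,0,0,-1]]}}

```text
time_s: 12.55
position: [0.3831, -0.2669, 0.0221]
tool_rot: [[0.344, 0.939, 0.002], [0.939, -0.344, -0.002], [-0.001, 0.002, -1.0]]
ft_force: [-0.6, 1.4, 6.9]
grip_width: 0.0571
gripper_force: 35.8
```

```bash
python3 - <<'E'
from h import *
s=env.observe();P=s["position"]
plan([(P[0],P[1],.15,70,-1),(.560,.117,.15,78,-1)],step=.035)
E
```

```text
t 12.55 at [ 0.3831 -0.2669  0.0221] 69.9
4 x -0.1 0.0 0.0 -12.8 -1
  -> [ 0.3831 -0.2669  0.1501] 70.0
5 x -2.7 14.0 1.2 0.0 -1
5 x -2.7 14.0 1.8 0.0 -1
5 x -2.7 13.9 2.5 0.0 -1
  -> [0.5605 0.117  0.1501] 78.1
```

{"api": "move_arm", "payload": {"plan": [[0,0,0,0,0,-3.2,-1],[0,0,0,0,0,-6.4,-1],[0,0,0,0,0,-9.6,-1],[0,0,0,0,0,-12.8,-1]]}}

```text
time_s: 12.95
position: [0.3826, -0.2663, 0.151]
tool_rot: [[0.344, 0.939, 0.001], [0.939, -0.344, -0.001], [-0.001, 0.002, -1.0]]
ft_force: [-0.1, -0.7, -1.7]
grip_width: 0.0569
gripper_force: 38.3
```

{"api": "move_arm", "payload": {"plan": [[0,0,-0.5,2.8,0.2,0,-1],[0,0,-1.1,5.6,0.5,0,-1],[0,0,-1.6,8.4,0.7,0,-1],[0,0,-2.2,11.2,1,0,-1],[0,0,-2.7,14,1.2,0,-1]]}}

```text
time_s: 13.45
position: [0.4425, -0.138, 0.1496]
tool_rot: [[0.299, 0.954, 0.002], [0.954, -0.299, -0.001], [-0.0, 0.002, -1.0]]
ft_force: [-0.3, -0.6, -1.0]
grip_width: 0.0569
gripper_force: 38.3
```

{"api": "move_arm", "payload": {"plan": [[0,0,-0.5,2.8,0.4,0,-1],[0,0,-1.1,5.6,0.7,0,-1],[0,0,-1.6,8.4,1.1,0,-1],[0,0,-2.2,11.2,1.4,0,-1],[0,0,-2.7,14,1.8,0,-1]]}}

```text
time_s: 13.95
position: [0.5015, -0.0097, 0.1496]
tool_rot: [[0.254, 0.967, 0.002], [0.967, -0.254, -0.0], [0.0, 0.002, -1.0]]
ft_force: [0.2, -0.1, 0.0]
grip_width: 0.0572
gripper_force: 38.3
```

{"api": "move_arm", "payload": {"plan": [[0,0,-0.5,2.8,0.5,0,-1],[0,0,-1.1,5.6,1,0,-1],[0,0,-1.6,8.4,1.5,0,-1],[0,0,-2.2,11.5,2,0,-1],[0,0,-2.7,13.9,2.5,0,-1]]}}

```text
time_s: 14.45
position: [0.5611, 0.1188, 0.1497]
tool_rot: [[0.207, 0.978, 0.002], [0.978, -0.207, 0.0], [0.0, 0.002, -1.0]]
ft_force: [-0.5, -0.1, 0.3]
grip_width: 0.0565
gripper_force: 38.3
```

{"api": "move_arm", "payload": {"plan": [[0,0,0,0,0,2.5,-1],[0,0,0,0,0,5,-1],[0,0,0,0,0,8,-1],[0,0,0,0,0,9,-1],[0,0,0,0,0,9,-1]]}}

```text
time_s: 14.95
position: [0.5603, 0.1171, 0.0582]
tool_rot: [[0.208, 0.978, -0.002], [0.978, -0.208, 0.0], [-0.0, -0.002, -1.0]]
ft_force: [-0.4, 0.1, -0.5]
grip_width: 0.057
gripper_force: 38.3
```

```bash
python3 - <<'E'
from h import *
p=env.get_image("wrist");save(p,"w5")
plan([(.560,.117,.026,78,-1)],step=.02)
E
```

```text
t 15.0 at [0.5611 0.1172 0.0594] 78.0
2 x -0.0 -0.0 -0.1 3.3 -1
  -> [0.5601 0.1174 0.0264] 78.0
```

View pics/w5.png

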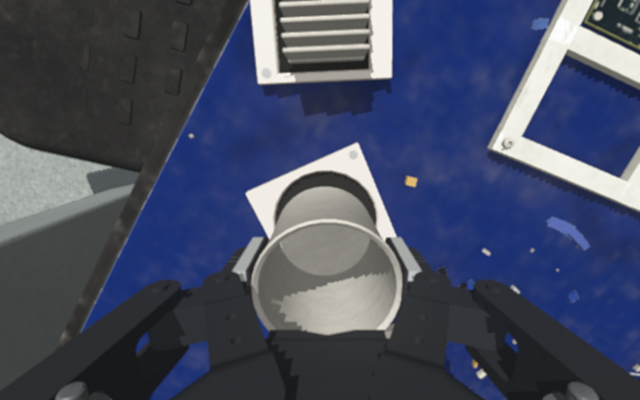

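The beaker is centred (col 327) on the pocket (col 326). Lowering it and releasing.

{"api": "move_arm", "payload": {"plan": [[0,0,0,0,0,1.5,-1],[0,0,0,0,0,2.5,-1],[0,0,0,0,0,3,-1],[0,0,0,0,0,3.3,-1],[0,0,0,0,0,3.3,-1]]}}

```text
time_s: 15.5
position: [0.561, 0.1172, 0.0262]
tool_rot: [[0.208, 0.978, 0.001], [0.978, -0.208, 0.0], [0.0, 0.001, -1.0]]
ft_force: [-2.2, -0.3, 2.0]
grip_width: 0.057
gripper_force: 38.6
```

{"api": "move_arm", "payload": {"plan": [[0,0,0,0,0,0,-1],[0,0,0,0,0,0,-1]]}}

```text
time_s: 15.7
position: [0.561, 0.1172, 0.0262]
tool_rot: [[0.208, 0.978, 0.001], [0.978, -0.208, 0.0], [0.0, 0.001, -1.0]]
ft_force: [-1.6, 1.4, 6.3]
grip_width: 0.0569
gripper_force: 38.9
```

{"api": "move_arm", "payload": {"plan": [[0,0,0,0,0,0,0.8],[0,0,0,0,0,0,1],[0,0,0,0,0,0,1],[0,0,0,0,0,-2,1],[0,0,0,0,0,-5,1]]}}

```text
time_s: 16.2
position: [0.5598, 0.1171, 0.0744]
tool_rot: [[0.209, 0.978, -0.004], [0.978, -0.209, -0.0], [-0.001, -0.004, -1.0]]
ft_force: [0.7, -0.9, 1.0]
grip_width: 0.0851
gripper_force: 0.0
```

{"api": "move_arm", "payload": {"plan": [[0,0,0,0,0,-4,1],[0,0,0,0,0,-8,1],[0,0,0,0,0,-12,1],[0,0,0,0,0,-13,1],[0,0,0,0,0,-13,1]]}}

```text
time_s: 16.7
position: [0.5612, 0.1171, 0.2066]
tool_rot: [[0.208, 0.978, 0.003], [0.978, -0.208, 0.0], [0.001, 0.003, -1.0]]
ft_force: [0.1, -0.0, -0.2]
grip_width: 0.0857
gripper_force: 0.0
```

```bash
python3 - <<'E'
from h import *
plan([(.45,-.03,.2,78,1)])
E
```

```text
t 16.7 at [0.5612 0.1171 0.2066] 78.0
5 x -0.0 -16.7 -7.8 0.7 1
  -> [ 0.4501 -0.0299  0.1996] 78.0
```

{"api": "move_arm", "payload": {"plan": [[0,0,0,-3.3,-1.6,0.7,1],[0,0,0,-6.7,-3.1,0.7,1],[0,0,0,-10,-4.7,0.7,1],[0,0,0,-13.4,-6.2,0.7,1],[0,0,0,-16.7,-7.8,0.7,1]]}}

```text
time_s: 17.2
position: [0.4479, -0.0307, 0.1964]
tool_rot: [[0.208, 0.978, -0.003], [0.978, -0.208, 0.001], [0.0, -0.004, -1.0]]
ft_force: [0.2, -0.2, 0.4]
grip_width: 0.0857
gripper_force: 0.0
```

{"api": "move_arm", "payload": {"plan": [[0,0,0,0,0,0,1],[0,0,0,0,0,0,1],[0,0,0,0,0,0,1]]}}

```text
time_s: 17.5
position: [0.4498, -0.0294, 0.1975]
tool_rot: [[0.208, 0.978, -0.001], [0.978, -0.208, 0.001], [0.0, -0.001, -1.0]]
ft_force: [0.4, -0.3, 0.3]
grip_width: 0.0853
gripper_force: 0.0
```

```bash
python3 - <<'E'
from h import *
p=env.get_image("wrist");save(p,"w6")
for d in env.tip_of("bottle",p)[:2]: print(d["conf"],d["pixel"],at(p,d["pixel"],0))
for d in env.outline_of("bottle",p)[:2]: print(d["conf"],d["bbox"])
plan([(.452,-.03,.2,78,1)])
E
```

```text
0.72 [336.4, 185.3] [[ 0.4597248 -0.0411316  0.       ]]
0.71 [332.8, 193.2, 35.1, 46.9]
t 17.65 at [ 0.4499 -0.0293  0.1979] 78.0
1 x 0.0 -0.0 0.2 -0.2 1
  -> [ 0.4519 -0.0297  0.1999] 78.0
```

View pics/w6.png

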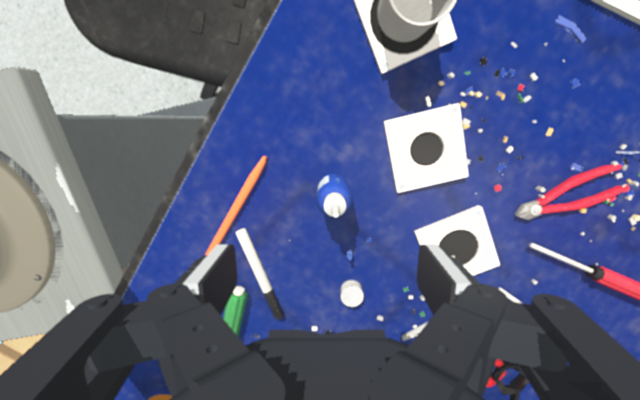

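The picture shows the bottle with its nozzle tip near (336,211) and body around (333,195). The tin is at (352,293), the tin pocket at (427,149) and the bottle pocket at (459,247). Cross-checking the bottle axis from several heights.

```bash
python3 - <<'E'
from h import *
p=env.get_image("wrist");c=p["color"].astype(int)
print("nozzle",at(p,[(336,211)],.098),"base?",at(p,[(336.4,185.3)],0))
print("tin",at(p,[(352,293)],.018),"nests",at(p,[(427,149),(459,247)],.005))
m=((c[:,:,2]>c[:,:,0]+50)&(c[:,:,2]>140)).astype(np.uint8);m[:165]=0;m[225:]=0;m[:,:310]=0;m[:,360:]=0
ys,xs=np.nonzero(m);print(xs.min(),xs.max(),ys.min(),ys.max())
print(at(p,[(xs.min(),195),(xs.max(),195)],.055))
cv2.imwrite("pics/w6c.png",cv2.resize(p["color"][160:235,290:380,::-1],None,fx=6,fy=6))
E
```

```text
nozzle [[ 0.45659034 -0.04109409  0.098     ]] base? [[ 0.46001896 -0.04114527  0.        ]]
tin [[ 0.4521518  -0.17141411  0.018     ]] nests [[ 0.56604312 -0.02066659  0.005     ]
 [ 0.58944473 -0.14517883  0.005     ]]
310 359 165 224
[[ 0.43363856 -0.03313975  0.055     ]
 [ 0.48038384 -0.04307027  0.055     ]]
```

View pics/w6c.png

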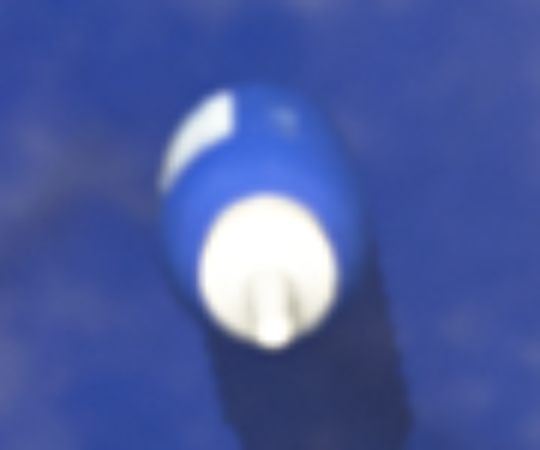

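```bash
python3 - <<'E'
from h import *
p=env.get_image("wrist")
print("shoulder",at(p,[(333.5,198)],.061),"cap",at(p,[(334.7,203.7)],.075),"tip",at(p,[(335.3,215)],.098))
q=env.get_image("side");r=env.get_image("top")
for n,i in(("side",q),("top",r)):
    for d in env.outline_of("bottle",i)[:3]: print(n,d["conf"],d["bbox"])
    for d in env.tip_of("bottle",i)[:2]: print(d["conf"],d["pixel"],at(i,d["pixel"],0))
for X in[(.455,-.032),(.458,-.041)]:
  for n,i in(("side",q),("top",r),("wrist",p)):
    P=np.array([[*X,z] for z in(0,.061,.098)])
    print(X,n,cv2.projectPoints(P,cv2.Rodrigues(np.array(i["R"]))[0],np.array(i["t"],float),K(i),np.array(i["distortion"],float))[0].reshape(-1,2).round(1).tolist())
E
```

```text
shoulder [[ 0.45562666 -0.03940025  0.061     ]] cap [[ 0.4560554  -0.04123551  0.075     ]] tip [[ 0.45529003 -0.04454036  0.098     ]]
side 0.91 [323.8, 211.4, 16.0, 33.9]
0.65 [326.9, 227.9] [[ 4.45739780e-01 -2.93555501e-02 -1.11022302e-16]]
0.37 [313.9, 199.0] [[ 0.46017773 -0.0430348   0.        ]]
(0.455, -0.032) side [[323.2, 226.7], [324.0, 204.8], [324.5, 190.9]]
(0.455, -0.032) top [[309.5, 201.1], [308.8, 198.0], [308.4, 196.0]]
(0.455, -0.032) wrist [[330.5, 178.5], [331.3, 190.8], [331.9, 201.0]]
(0.458, -0.041) side [[322.6, 224.3], [323.4, 202.5], [323.9, 188.6]]
(0.458, -0.041) top [[313.1, 199.9], [312.6, 196.7], [312.3, 194.7]]
(0.458, -0.041) wrist [[334.6, 185.4], [336.3, 199.1], [337.6, 210.4]]
```

```bash
python3 - <<'E'
from h import *
plan([(.456,-.041,.12,78,1),(.456,-.041,.032,78,1)],step=.03)
E
```

```text
t 18.05 at [ 0.4496 -0.0298  0.1983] 78.0
3 x -0.0 -1.0 0.9 7.8 1
  -> [ 0.4564 -0.0415  0.1203] 78.0
3 x -0.0 0.0 -0.0 8.8 1
  -> [ 0.4564 -0.0415  0.0323] 78.0
```

{"api": "move_arm", "payload": {"plan": [[0,0,0,-1,0.9,2,1],[0,0,0,-1,0.9,4.5,1],[0,0,0,-1,0.9,7,1],[0,0,0,-1,0.9,7.8,1],[0,0,0,-1,0.9,7.8,1]]}}

```text
time_s: 18.55
position: [0.4561, -0.0415, 0.1198]
tool_rot: [[0.209, 0.978, -0.002], [0.978, -0.209, 0.001], [0.0, -0.002, -1.0]]
ft_force: [0.1, 0.6, 0.7]
grip_width: 0.0853
gripper_force: 0.0
```

{"api": "move_arm", "payload": {"plan": [[0,0,0,0,0,2.5,1],[0,0,0,0,0,5,1],[0,0,0,0,0,7.5,1],[0,0,0,0,0,8.7,1],[0,0,0,0,0,8.7,1]]}}

```text
time_s: 19.05
position: [0.4565, -0.0416, 0.0332]
tool_rot: [[0.208, 0.978, -0.001], [0.978, -0.208, 0.0], [0.0, -0.001, -1.0]]
ft_force: [-0.3, -0.6, 0.3]
grip_width: 0.0852
gripper_force: 0.0
```

{"api": "move_arm", "payload": {"plan": [[0,0,0,0,0,0,-1],[0,0,0,0,0,0,-1],[0,0,0,0,0,0,-1],[0,0,0,0,0,0,-1],[0,0,0,0,0,0,-1]], "squeeze": 25}}

```text
time_s: 19.55
position: [0.4567, -0.0417, 0.0342]
tool_rot: [[0.208, 0.978, 0.001], [0.978, -0.208, -0.001], [-0.0, 0.001, -1.0]]
ft_force: [-2.3, 0.3, 6.8]
grip_width: 0.0348
gripper_force: 24.2
```

{"api": "move_arm", "payload": {"plan": [[0,0,0,0,0,0,-1],[0,0,0,0,0,0,-1],[0,0,0,0,0,0,-1],[0,0,0,0,0,0,-1],[0,0,0,0,0,0,-1]]}}

```text
time_s: 20.05
position: [0.4566, -0.0417, 0.0342]
tool_rot: [[0.208, 0.978, 0.001], [0.978, -0.208, -0.0], [-0.0, 0.001, -1.0]]
ft_force: [-1.4, 0.1, 6.8]
grip_width: 0.0346
gripper_force: 24.2
```

```bash
python3 - <<'E'
from h import *
s=env.observe();P=s["position"];print(s["gripper_force"],s["grip_width"])
plan([(P[0],P[1],.1,78,-1),(.587,-.145,.1,78,-1),(.587,-.145,P[2]+.01,78,-1)],step=.03)
E
```

```text
24.16310526081361 0.034551102020457185
t 20.05 at [ 0.4566 -0.0417  0.0342] 78.0
3 x -0.0 0.0 0.0 -6.6 -1
  -> [ 0.4566 -0.0417  0.1002] 78.0
3 x -0.0 -3.7 7.5 0.0 -1
3 x -0.0 -3.7 7.4 0.0 -1
  -> [ 0.587  -0.1451  0.1002] 78.0
2 x -0.0 0.0 0.0 5.6 -1
  -> [ 0.587  -0.1451  0.0442] 78.0
```

{"api": "move_arm", "payload": {"plan": [[0,0,0,0,0,-2.2,-1],[0,0,0,0,0,-4.4,-1],[0,0,0,0,0,-6.6,-1]]}}

```text
time_s: 20.35
position: [0.4562, -0.0415, 0.1004]
tool_rot: [[0.209, 0.978, -0.0], [0.978, -0.209, 0.0], [0.0, -0.0, -1.0]]
ft_force: [0.3, 0.8, -0.5]
grip_width: 0.0346
gripper_force: 25.7
```

{"api": "move_arm", "payload": {"plan": [[0,0,0,-1.5,3,0,-1],[0,0,0,-3,6,0,-1],[0,0,0,-4.5,9,0,-1],[0,0,0,-6,12,0,-1],[0,0,0,-7.4,14.9,0,-1]]}}

```text
time_s: 20.85
position: [0.5875, -0.146, 0.0995]
tool_rot: [[0.209, 0.978, 0.0], [0.978, -0.209, 0.0], [0.0, 0.0, -1.0]]
ft_force: [0.9, -0.2, -0.6]
grip_width: 0.0348
gripper_force: 25.7
```

{"api": "move_arm", "payload": {"plan": [[0,0,0,0,0,0,-1],[0,0,0,0,0,2,-1],[0,0,0,0,0,4,-1],[0,0,0,0,0,4.5,-1],[0,0,0,0,0,4.5,-1]]}}

```text
time_s: 21.35
position: [0.5861, -0.1446, 0.0541]
tool_rot: [[0.208, 0.978, -0.001], [0.978, -0.208, 0.001], [0.0, -0.001, -1.0]]
ft_force: [-0.6, -0.4, -1.3]
grip_width: 0.0347
gripper_force: 25.7
```

```bash
python3 - <<'E'
from h import *
p=env.get_image("wrist");save(p,"w7")
plan([(.587,-.145,.038,78,-1)],step=.03)
E
```

```text
t 21.4 at [ 0.5866 -0.1449  0.0549] 78.0
1 x -0.0 -0.0 0.0 1.7 -1
  -> [ 0.5866 -0.1449  0.0379] 78.0
```

View pics/w7.png

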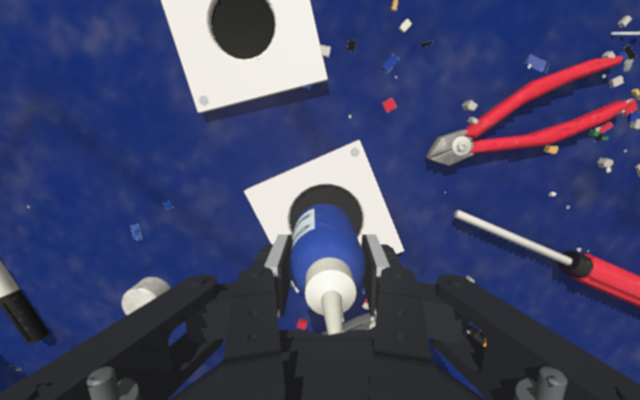

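The bottle is upright and centred on the pocket (columns 327 and 326). Lowering it and releasing.

{"api": "move_arm", "payload": {"plan": [[0,0,0,0,0,0.8,-1],[0,0,0,0,0,1.4,-1],[0,0,0,0,0,1.7,-1],[0,0,0,0,0,1.7,-1],[0,0,0,0,0,1.7,-1]]}}

```text
time_s: 21.9
position: [0.5866, -0.145, 0.0382]
tool_rot: [[0.208, 0.978, 0.0], [0.978, -0.208, -0.0], [-0.0, 0.0, -1.0]]
ft_force: [-3.0, 0.8, 8.1]
grip_width: 0.0346
gripper_force: 26.7
```

{"api": "move_arm", "payload": {"plan": [[0,0,0,0,0,0,-1],[0,0,0,0,0,0,-1]]}}

```text
time_s: 22.1
position: [0.5866, -0.145, 0.0382]
tool_rot: [[0.208, 0.978, 0.0], [0.978, -0.208, -0.0], [-0.0, 0.0, -1.0]]
ft_force: [-3.0, 2.6, 8.4]
grip_width: 0.0348
gripper_force: 26.7
```

{"api": "move_arm", "payload": {"plan": [[0,0,0,0,0,0,0.6],[0,0,0,0,0,0,1],[0,0,0,0,0,0,1],[0,0,0,0,0,-3,1],[0,0,0,0,0,-6,1]]}}

```text
time_s: 22.6
position: [0.5862, -0.1449, 0.0973]
tool_rot: [[0.209, 0.978, -0.002], [0.978, -0.209, 0.001], [0.001, -0.002, -1.0]]
ft_force: [1.4, 0.6, -0.1]
grip_width: 0.0855
gripper_force: 0.0
```

{"api": "move_arm", "payload": {"plan": [[0,0,0,0,0,-3,1],[0,0,0,0,0,-6,1],[0,0,0,0,0,-9,1],[0,0,0,0,0,-9,1],[0,0,0,0,0,-9,1]]}}

```text
time_s: 23.1
position: [0.5866, -0.145, 0.1873]
tool_rot: [[0.208, 0.978, 0.0], [0.978, -0.208, -0.0], [-0.0, 0.0, -1.0]]
ft_force: [-0.7, 0.2, -0.2]
grip_width: 0.0856
gripper_force: 0.0
```

```bash
python3 - <<'E'
from h import *
plan([(.445,-.2,.13,70,1)])
E
```

```text
t 23.1 at [ 0.5866 -0.145   0.1873] 78.0
4 x 8.0 -8.3 -12.7 5.7 1
  -> [ 0.4451 -0.1997  0.1303] 70.0
```

{"api": "move_arm", "payload": {"plan": [[0,0,2,-2,-3.2,0,1],[0,0,4,-4.1,-6.4,0,1],[0,0,6,-6.2,-9.6,2,1],[0,0,8,-8.3,-12.7,4,1],[0,0,8,-8.3,-12.7,5.7,1]]}}

```text
time_s: 23.6
position: [0.4413, -0.1999, 0.1284]
tool_rot: [[0.346, 0.938, -0.004], [0.938, -0.346, 0.002], [0.001, -0.004, -1.0]]
ft_force: [0.3, -0.0, -0.4]
grip_width: 0.0853
gripper_force: 0.0
```

{"api": "move_arm", "payload": {"plan": [[0,0,0,0,0,0,1],[0,0,0,0,0,0,1],[0,0,0,0,0,0,1]]}}

```text
time_s: 23.9
position: [0.4458, -0.1997, 0.1307]
tool_rot: [[0.342, 0.94, 0.001], [0.94, -0.342, -0.0], [-0.0, 0.001, -1.0]]
ft_force: [0.3, -0.2, -0.7]
grip_width: 0.0857
gripper_force: 0.0
```

```bash
python3 - <<'E'
from h import *
p=env.get_image("wrist");save(p,"w8")
for d in env.tip_of("tin",p)[:3]: print(d["conf"],d["pixel"],at(p,d["pixel"],0))
for d in env.outline_of("tin",p)[:3]:
    k=max(cv2.findContours(d["mask"].astype(np.uint8),0,1)[0],key=cv2.contourArea).reshape(-1,2)
    print(d["conf"],d["bbox"],cv2.minEnclosingCircle((at(p,k,.018)[:,:2]*1000).astype(np.float32)))
plan([(.452,-.171,.06,70,1)],step=.03)
E
```

```text
0.61 [323.8, 166.0] [[ 0.45266572 -0.17739811  0.        ]]
0.8 [325.0, 167.2, 32.6, 34.3] ((450.5698547363281, -174.70001220703125), 14.556081771850586)
t 24.05 at [ 0.4457 -0.1996  0.1307] 70.0
3 x 0.0 2.9 -0.4 7.1 1
  -> [ 0.4518 -0.171   0.0597] 70.0
```

View pics/w8.png

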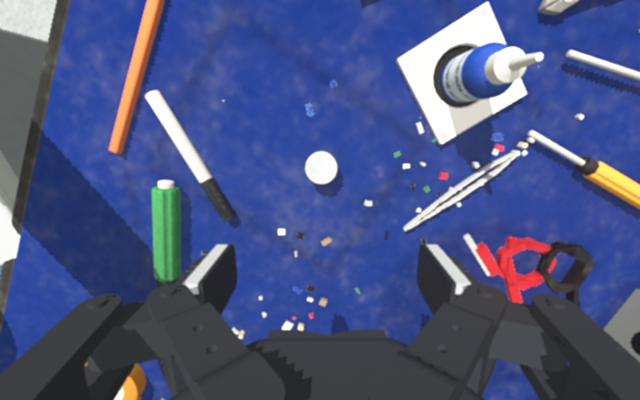

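The bottle stands in its pocket at (460,75). The tin is at (321,168), i.e. (0.451, -0.175), with the measured radius fitting.

```bash
python3 - <<'E'
from h import *
plan([(.451,-.175,.05,70,1),(.451,-.175,.006,70,1)],step=.03)
E
```

```text
t 24.05 at [ 0.4457 -0.1996  0.1307] 70.0
3 x 0.0 2.5 -0.3 8.1 1
  -> [ 0.4514 -0.1751  0.0497] 70.0
2 x 0.0 -0.0 -0.0 4.4 1
  -> [ 0.4514 -0.1751  0.0057] 70.0
```

{"api": "move_arm", "payload": {"plan": [[0,0,0,1.5,-0.3,2.5,1],[0,0,0,2.5,-0.3,5,1],[0,0,0,2.5,-0.3,7.5,1],[0,0,0,2.5,-0.3,8.1,1],[0,0,0,2.5,-0.3,8.1,1]]}}

```text
time_s: 24.55
position: [0.4509, -0.1752, 0.0492]
tool_rot: [[0.342, 0.94, -0.001], [0.94, -0.342, 0.001], [0.0, -0.001, -1.0]]
ft_force: [0.1, -0.7, 0.4]
grip_width: 0.0847
gripper_force: 0.0
```

{"api": "move_arm", "payload": {"plan": [[0,0,0,0,0,2,1],[0,0,0,0,0,3.5,1],[0,0,0,0,0,4.3,1],[0,0,0,0,0,4.4,1],[0,0,0,0,0,4.4,1]]}}

```text
time_s: 25.05
position: [0.4513, -0.1756, 0.0061]
tool_rot: [[0.343, 0.939, 0.001], [0.939, -0.343, -0.001], [-0.0, 0.001, -1.0]]
ft_force: [-0.6, 0.2, -0.0]
grip_width: 0.085
gripper_force: 0.0
```

{"api": "move_arm", "payload": {"plan": [[0,0,0,0,0,0,-1],[0,0,0,0,0,0,-1],[0,0,0,0,0,0,-1],[0,0,0,0,0,0,-1],[0,0,0,0,0,0,-1]], "squeeze": 25}}

```text
time_s: 25.55
position: [0.451, -0.1752, 0.0057]
tool_rot: [[0.342, 0.94, 0.0], [0.94, -0.342, -0.0], [-0.0, 0.0, -1.0]]
ft_force: [-0.8, 0.2, 4.7]
grip_width: 0.0256
gripper_force: 24.4
```

{"api": "move_arm", "payload": {"plan": [[0,0,0,0,0,0,-1],[0,0,0,0,0,0,-1],[0,0,0,0,0,0,-1],[0,0,0,0,0,0,-1],[0,0,0,0,0,0,-1]]}}

```text
time_s: 26.05
position: [0.4509, -0.1753, 0.0057]
tool_rot: [[0.342, 0.94, 0.0], [0.94, -0.342, -0.0], [-0.0, 0.0, -1.0]]
ft_force: [-1.6, 0.6, 5.0]
grip_width: 0.0255
gripper_force: 24.5
```

```bash
python3 - <<'E'
from h import *
s=env.observe();P=s["position"]
plan([(P[0],P[1],.07,70,-1),(.566,-.020,.07,78,-1)],step=.03)
E
```

```text
t 26.05 at [ 0.4509 -0.1753  0.0057] 70.0
3 x -0.0 0.0 0.0 -6.4 -1
  -> [ 0.4509 -0.1753  0.0697] 70.0
4 x -4.0 9.3 2.7 -0.0 -1
4 x -4.0 9.0 3.4 -0.0 -1
  -> [ 0.5657 -0.02    0.0697] 78.0
```

{"api": "move_arm", "payload": {"plan": [[0,0,0,0,0,-2.2,-1],[0,0,0,0,0,-4.4,-1],[0,0,0,0,0,-6.4,-1]]}}

```text
time_s: 26.35
position: [0.4508, -0.1751, 0.0701]
tool_rot: [[0.343, 0.94, -0.0], [0.94, -0.343, 0.0], [0.0, -0.0, -1.0]]
ft_force: [-0.5, -0.2, -0.7]
grip_width: 0.0251
gripper_force: 25.0
```

{"api": "move_arm", "payload": {"plan": [[0,0,-1,2.3,0.7,0,-1],[0,0,-2,4.6,1.4,0,-1],[0,0,-3,7,2,0,-1],[0,0,-4,9.3,2.7,0,-1]]}}

```text
time_s: 26.75
position: [0.5084, -0.0961, 0.0692]
tool_rot: [[0.276, 0.961, -0.0], [0.961, -0.276, 0.0], [0.0, -0.0, -1.0]]
ft_force: [-0.0, 0.0, -0.1]
grip_width: 0.0254
gripper_force: 25.0
```

{"api": "move_arm", "payload": {"plan": [[0,0,-1,2.3,0.9,0,-1],[0,0,-2,4.5,1.7,0,-1],[0,0,-3,6.8,2.6,0,-1],[0,0,-4,9,3.4,0,-1],[0,0,-4,9,3.4,0,-1]]}}

```text
time_s: 27.25
position: [0.5665, -0.0181, 0.069]
tool_rot: [[0.206, 0.979, 0.0], [0.979, -0.206, 0.0], [0.0, 0.0, -1.0]]
ft_force: [0.2, 0.2, 0.2]
grip_width: 0.0253
gripper_force: 25.0
```

{"api": "move_arm", "payload": {"plan": [[0,0,0,0,0,1.5,-1],[0,0,0,0,0,3,-1],[0,0,0,0,0,4,-1],[0,0,0,0,0,4,-1],[0,0,0,0,0,4,-1]]}}

```text
time_s: 27.75
position: [0.5656, -0.0203, 0.0296]
tool_rot: [[0.209, 0.978, 0.0], [0.978, -0.209, -0.0], [-0.0, 0.0, -1.0]]
ft_force: [0.2, 0.1, -1.2]
grip_width: 0.0251
gripper_force: 25.0
```

```bash
python3 - <<'E'
from h import *
p=env.get_image("wrist");save(p,"w9")
plan([(.566,-.02,.0095,78,-1)],step=.03)
E
```

```text
t 27.8 at [ 0.5659 -0.0203  0.0299] 78.0
1 x -0.0 0.0 0.0 2.0 -1
  -> [ 0.5659 -0.0203  0.0099] 78.0
```

View pics/w9.png

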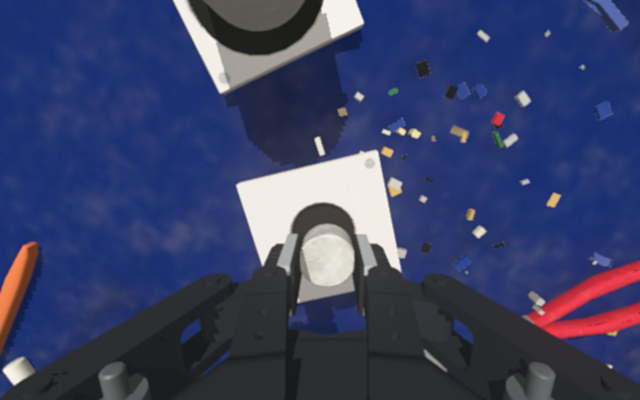

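The tin (col 327) is over the pocket (col 323), so I'll nudge it 1 mm left and lower it.

{"api": "move_arm", "payload": {"plan": [[0,0,0,0,-0.1,0.8,-1],[0,0,0,0,-0.1,1.5,-1],[0,0,0,0,-0.1,1.8,-1],[0,0,0,0,-0.1,2,-1],[0,0,0,0,-0.1,2,-1]]}}

```text
time_s: 28.3
position: [0.5643, -0.0197, 0.0097]
tool_rot: [[0.208, 0.978, -0.001], [0.978, -0.208, 0.0], [-0.0, -0.001, -1.0]]
ft_force: [-3.3, -0.1, 4.3]
grip_width: 0.0252
gripper_force: 25.4
```

{"api": "move_arm", "payload": {"plan": [[0,0,0,0,0,0,-1],[0,0,0,0,0,0,-1]]}}

```text
time_s: 28.5
position: [0.5644, -0.0197, 0.0097]
tool_rot: [[0.208, 0.978, -0.001], [0.978, -0.208, 0.0], [-0.0, -0.001, -1.0]]
ft_force: [-2.8, 0.3, 4.3]
grip_width: 0.0255
gripper_force: 25.4
```

{"api": "move_arm", "payload": {"plan": [[0,0,0,0,0,0,0],[0,0,0,0,0,0,0.2],[0,0,0,0,0,0,0.2],[0,0,0,0,0,-2,0.4],[0,0,0,0,0,-5,1]]}}

```text
time_s: 29.0
position: [0.5638, -0.0196, 0.0585]
tool_rot: [[0.209, 0.978, -0.004], [0.978, -0.209, 0.001], [0.0, -0.004, -1.0]]
ft_force: [0.1, 0.1, 0.2]
grip_width: 0.0723
gripper_force: 0.0
```

{"api": "move_arm", "payload": {"plan": [[0,0,0,0,0,-4,1],[0,0,0,0,0,-8,1],[0,0,0,-3,0,-12,1],[0,0,0,-6,0,-15,1],[0,0,0,-10,0,-18,1]]}}

```text
time_s: 29.5
position: [0.5435, -0.1177, 0.241]
tool_rot: [[0.207, 0.978, 0.001], [0.978, -0.207, -0.0], [0.0, 0.001, -1.0]]
ft_force: [1.0, -0.1, -0.3]
grip_width: 0.0853
gripper_force: 0.0
```

{"api": "move_arm", "payload": {"plan": [[0,0,0,-4,-4,-2,1],[0,0,0,-8,-8,-2,1],[0,0,0,-12,-12,-2,1],[0,0,0,-12,-12,-2,1],[0,0,0,-12,-12,-2,1]]}}

```text
time_s: 30.0
position: [0.3996, -0.2112, 0.2596]
tool_rot: [[0.212, 0.977, 0.0], [0.977, -0.212, -0.001], [-0.001, 0.0, -1.0]]
ft_force: [0.3, -0.6, -0.1]
grip_width: 0.0855
gripper_force: 0.0
```

```bash
python3 - <<'E'
from h import *
a=env.get_image("top")["color"];b=env.get_image("side")["color"]
A=cv2.resize(a[125:185,170:385],(800,223),interpolation=3);B=cv2.resize(b[165:335,190:310],(265,375),interpolation=3)
w=env.get_image("wrist")["color"]
o=np.zeros((600,800,3),np.uint8);o[:223]=A;o[225:600,:265]=B;o[225:553,270:795]=cv2.resize(w,(525,328))
cv2.imwrite("pics/end.png",o[:,:,::-1])
E
```

```text
(no output)
```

View pics/end.png

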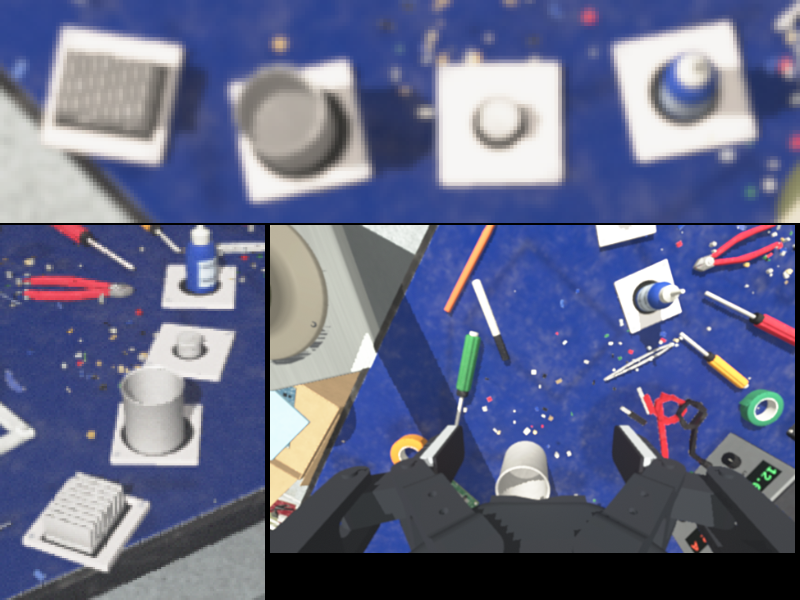

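All four things stand in their own pockets in the top view (at (110,95), (295,125), (500,120) and (685,90)), and the side view shows them upright. Handing in.

```bash
python3 -c "
from rig import env
print(env.close_job())"
```

```text
the job is handed in; nothing more can be done
None
```

I placed the heatsink, small beaker, dropper bottle and tin in their own nest plates, and the last pictures showed all four upright and released; I handed the job in at about 30 s of the 106 s allowed, and it returned no verdict.

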